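# Find the full tea tin by its weight and put it away

## Task

One of the three identical tea tins on the counter is full and the other two are empty; they can only be told apart by lifting them to feel their weight. Slide the case's upper door all the way open over the lower one, which stays shut, and set the full tin gently down upright on the floor of the compartment this uncovers. Leave the door open and the two empty tins standing upright on the counter, keep the tins upright throughout, and do not disturb the teacup, its coaster or the ladle.

Things in the scene. Friction and masses are not known exactly. Their poses are not given: they have to be found in the camera images.
- case: Low wooden tea case, fixed, place and yaw vary: 220 mm (x) by 380 mm (y); origin at the centre of its underside on the counter. Front and back walls 118 mm high, end walls and the middle wall (at y = 0) 100 mm; walls 10 mm thick. x points away from the robot, y from its right end to its left end, z up.
- bay (a point): Centre of the floor of the case's right-hand compartment, the one under the upper door. Axes as case. The floor is 12 mm above the counter and 200 mm (x) by 175 mm (y). With the upper door fully open the free opening reaches 87 mm to the -y side and 72 mm to the +y side of this point.
- door_upper (a joint): Upper door of the case, a flat wooden board 198 mm (x) by 200 mm (y) by 6 mm in the case's top, top face 114 mm above the counter: how far it has slid in m along the case's +y; 0 shut, 0.17 fully open (a stop), then lying over the lower door. Friction about 1.5 N; it stays where it is left and may start up to 20 mm open.
- door_tab (a point): Centre of the upright finger bar on the upper door, against which the door is pushed: 80 mm (x) by 12 mm (y) by 22 mm high, standing on the door's top face (bottom 114 mm, top 136 mm above the counter). It lies 50 mm from the door's right-hand (-y) edge and moves with the door. Axes as case.
- door_lower (a joint): Lower door, a like board over the left-hand compartment, 2 mm below the upper one: how far it has slid in m towards -y, 0 shut. It has no bar and is to stay shut.
- teacup_center (a point): Centre, half-way up, of a ceramic teacup, 70 mm across and 60 mm high, standing on the coaster. Leave alone.
- coaster: Round bamboo coaster, 100 mm across, 8 mm thick, under the teacup; origin at the centre of its underside. Leave alone.
- ladle_handle (a point): Point on the handle of an aluminium ladle lying on the counter, 15 mm above it: the ladle is 305 mm long along this point's x axis, its bowl (84 mm wide, 30 mm high) ends 142 mm to +x, its handle ends 165 mm to -x. Leave alone.
- tin_a_center (a point): Centre of one of three identical square steel tea tins: body 58 mm square (60 mm at the top rim) and 72 mm high, with a round lid 44 mm across standing 7 mm above it; this point is half-way up the body, 36 mm above the underside; sides along this point's x and y, z up. The full one (any of the three, by chance) weighs 0.33 to 0.45 kg, an empty one 0.10 to 0.13 kg. The lids stay on.
- tin_b_center (a point): Centre of one of three identical square steel tea tins: body 58 mm square (60 mm at the top rim) and 72 mm high, with a round lid 44 mm across standing 7 mm above it; this point is half-way up the body, 36 mm above the underside; sides along this point's x and y, z up. The full one (any of the three, by chance) weighs 0.33 to 0.45 kg, an empty one 0.10 to 0.13 kg. The lids stay on.
- tin_c_center (a point): Centre of one of three identical square steel tea tins: body 58 mm square (60 mm at the top rim) and 72 mm high, with a round lid 44 mm across standing 7 mm above it; this point is half-way up the body, 36 mm above the underside; sides along this point's x and y, z up. The full one (any of the three, by chance) weighs 0.33 to 0.45 kg, an empty one 0.10 to 0.13 kg. The lids stay on.

How it is judged:
By the outcome, as a careful person would: the job done as asked, in the order asked, and still so for the second after the job is handed in, with the robot touching nothing.
It also fails if it takes over 72 s, if anything falls off the work surface, if the arm or the gripper's body presses on something with over 40 N, if the wrist force passes 120 N, or if a joint passes its speed limit or range.

## Robot

A 6-joint arm with a two-finger parallel gripper is mounted at the origin on the work surface. World frame = base frame: x ahead of the robot, y to its left, z up, the work surface at z = 0. Lengths are in m, angles in rad, forces in N, time in s.
With the tool pointing down it reaches from about 0.375 to 0.9 m from the base axis. Payload 3.1 kg.
Tool frame: the origin (TCP) lies midway between the tips of the shut fingers; the grasp point (between the pads) lies manip.grip_depth behind it (manip.grip_depth is the distance from the TCP to the grasp point, in m); z points along the fingers, y is the direction in which the jaws open and shut (so a half turn about z gives the same grasp; the last joint's range is limited). The gripper opens to 85 mm and grips with 20 to 120 N. Pads are 22 mm wide; open, the fingers measure 114 mm over their backs; the gripper's body (76 mm by 85 mm) begins 54 mm behind the grasp point. The pads swing forward as they close: fully open they stand 13 mm farther back than shut.
Start: joints at [-1.28, 0.527, 1.433, -0, 1.181, -0.178], TCP at [0.282, -0.558, 0.231] pointing down, gripper open.
Joint ranges: [-3.08, 3.08], [-0.75, 2.2], [0.22, 2.44], [-1.43, 4.57], [0, 2.65], [-2.85, 2.85]. Speed limits (rad/s): [2.79, 2.79, 3.14, 3.14, 3.14, 3.14].

## Interface

Orientations are given as a unit quaternion [x, y, z, w].
In Python, from station import manip, vision gives the robot as it stands.
- The arm moves only by the shell command python3 -m crank 'ROWS' [FORCE]. ROWS is JSON, a list of rows, each an object with "grip": the closure, from 0 (fully open) to 1 (shut); "offset": the shift along the tool's x, y, z in mm, a list of three; "angular": the turn, a rotation vector about the tool's x, y, z in degrees, a list of three. A call has 1 to 10 rows; each row is the pose to reach, as a shift and turn from the pose commanded when the call began, along the tool's axes at that moment; what a row does not reach only later rows make up. A row lasts 1/10 s, in which the tool goes at most 50 mm and 8.59 degrees, less where a joint would pass 70% of its speed; a pose out of reach is approached as far as the arm can. A call with a gripper value outside its range is refused whole. The fingers move at their own pace and stop on an object; FORCE is the grip in N (left out, the last holds). Time passes only in rows, so rows that repeat a pose let the fingers close. It gives the time, the measured TCP pose, the force and the opening at its end, in the units of the state.
- manip.sense(): the state, without advancing time (a new reading comes with each control period).
- vision.snapshot(name): name is "scene" or "top"; returns a dict with "pixels" (480x640x3 uint8, red, green, blue), "intrinsics" (3x3 intrinsics, pixels), "R" (3x3) and "t" (3): a world point X has camera coordinates R X + t. Camera axes: x right, y down, z forward; pixel columns grow to the right and rows downward; lengths in m; the calibration is good to about 2 mm. A picture is of the moment at which its call begins. There is no depth.
- manip.sign_off(): hands the job in, once; it reports no verdict.
The state is a dict: "t": time; "q": joint angles; "qd": joint speeds; "tau": joint torques, N m; "tcp_pos": TCP position; "tool_rot": TCP orientation; "force": force on the tool from outside, world axes, zero at the start; "ft_torque": the same for the moment, N m; "finger_gap": opening from 0.0 (shut) to 1.0 (fully open).
Only numpy, scipy, OpenCV 4.12 (cv2) and the standard library are available. Lean on these libraries where they do the work, as an engineer would, in place of code of your own. Each camera call takes 0.05 s, during which the arm holds its last target.

## Working session

There is one attempt and no reset: what is moved stays moved. The work goes in short steps, Python scripts to look and compute and a shell command to move; the robot and the scene stay as the last step left them, time stands still between calls to the robot, and variables do not carry over. Pictures are saved under pics/ and viewed, and the job is handed in when it is done.

```bash
ls; mkdir -p pics
python3 - <<'E'
from station import manip, vision
import cv2
for n in("scene","top"):
    s=vision.snapshot(n); cv2.imwrite(f"pics/{n}0.png",s["pixels"][:,:,::-1]); print(n,s["intrinsics"],s["R"],s["t"])
print(manip.sense(), manip.grip_depth)
E
```

```text
pics
scene [[536.91661191   0.         324.45143953]
 [  0.         536.91661191 239.71476381]
 [  0.           0.           1.        ]] [[ 0.8979139   0.43993682 -0.01436021]
 [ 0.30583756 -0.64701499 -0.69845186]
 [-0.31656596  0.62275774 -0.71551296]] [-0.54970187 -0.09916007  1.55571332]
top [[434.46732965   0.         322.80473893]
 [  0.         434.46732965 242.13741846]
 [  0.           0.           1.        ]] [[ 1.70438377e-02 -9.99854298e-01 -9.43800860e-04]
 [-9.82145118e-01 -1.65650728e-02 -1.87394144e-01]
 [ 1.87351206e-01  4.12086477e-03 -9.82284350e-01]] [0.00565189 0.61883706 0.93862267]
{'t': 0.1, 'q': array([-1.28053656e+00,  5.28375262e-01,  1.43376069e+00, -3.39305920e-06,
        1.18141812e+00, -1.78483153e-01]), 'qd': array([ 7.23736595e-04, -1.17001262e-03, -3.47425063e-03, -1.28292405e-03,
       -5.84506781e-05,  1.09898924e-04]), 'tau': array([-5.19887872e-04, -4.43306601e+01, -1.78584713e+01, -2.35310799e-04,
        3.89592256e-03,  1.80210577e-05]), 'tcp_pos': array([ 0.28220169, -0.55694397,  0.2304345 ]), 'tool_rot': array([ 9.72659882e-01,  2.32232194e-01, -5.63481204e-05, -9.79090619e-04]), 'force': array([-0.34310008, -0.02205264,  0.71806593]), 'ft_torque': array([ 0.01181173, -0.01809539,  0.00052033]), 'finger_gap': 0.9980754938641067} 0.0187
```

View pics/top0.png

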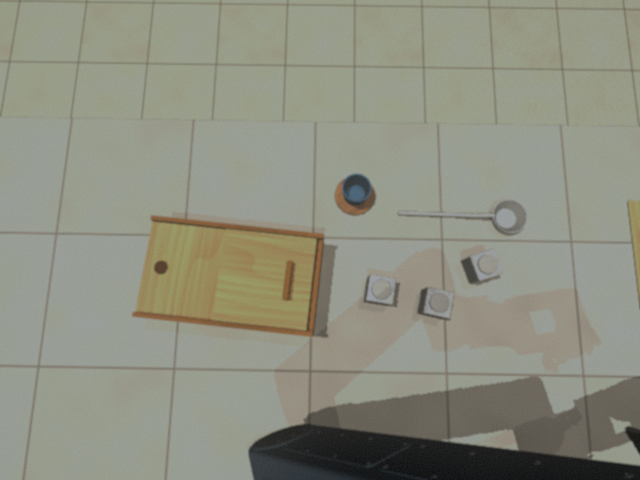

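View pics/scene0.png

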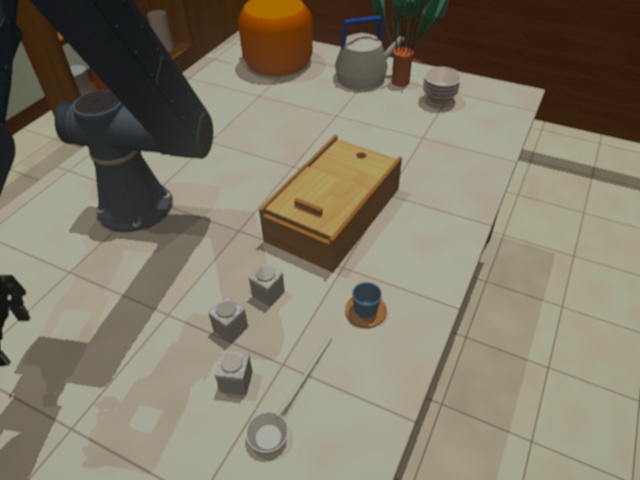

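The top view shows the case with corners near (152,217), (323,236), (312,334) and (135,315), and the bar at (289,280). Tins are at (381,290), (437,302) and (484,266), the cup at (357,188), and the ladle runs from (398,212) to (524,217). I'll zoom in for accurate corners.

Run:
```python
import cv2
a=cv2.imread("pics/top0.png")
cv2.imwrite("pics/topz1.png",cv2.resize(a[230:330,350:510],None,fx=5,fy=5,interpolation=cv2.INTER_CUBIC))
cv2.imwrite("pics/topz2.png",cv2.resize(a[200:350,125:340],None,fx=3.7,fy=3.7,interpolation=cv2.INTER_CUBIC))
b=cv2.imread("pics/scene0.png")
cv2.imwrite("pics/scz1.png",cv2.resize(b[250:400,190:300],None,fx=4,fy=4,interpolation=cv2.INTER_CUBIC))
```

```text
(no output)
```

View pics/topz1.png

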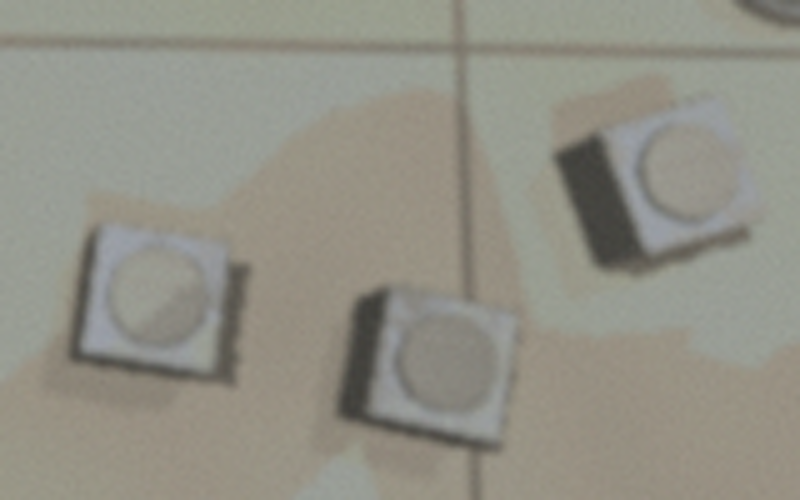

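View pics/topz2.png

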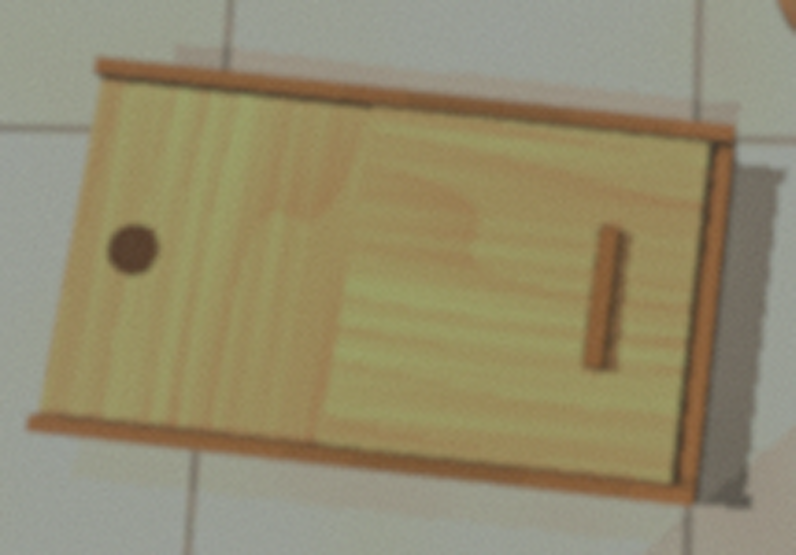

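View pics/scz1.png

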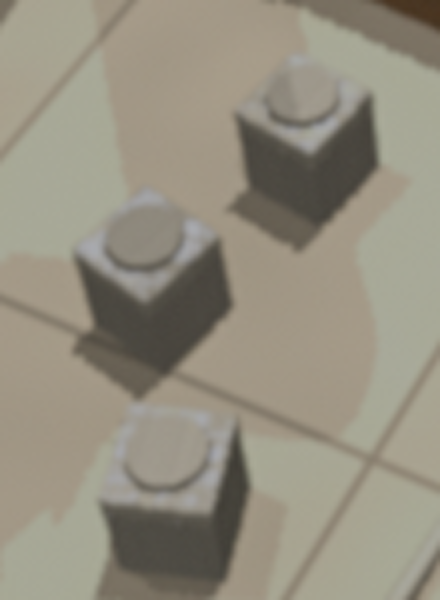

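```bash
cat > h.py <<'E'
import numpy as np
from station import manip, vision
def back(cam,uv,z):
    K,R,t=cam["intrinsics"],cam["R"],cam["t"]
    C=-R.T@t; o=[]
    for u,v in uv:
        d=R.T@np.linalg.inv(K)@[u,v,1]; o.append(C+d*(z-C[2])/d[2])
    return np.array(o)
def proj(cam,X):
    p=cam["R"]@np.asarray(X)+cam["t"]; p=cam["intrinsics"]@p; return p[:2]/p[2]
E
python3 - <<'E'
from h import *
top=vision.snapshot("top")
sc=vision.snapshot("scene")
print("cam",-top["R"].T@top["t"])
f=lambda pts,s,u0,v0:[((u+.5)/s-.5+u0,(v+.5)/s-.5+v0) for u,v in pts]
def sq(P):
    c=P.mean(0); a=[]
    for i in range(4):
        d=P[(i+1)%4]-P[i]; a.append(np.degrees(np.arctan2(d[1],d[0])))
    L=[np.linalg.norm(P[(i+1)%4]-P[i])*1e3 for i in range(4)]
    a=np.array(a)
    print(c.round(4),a.round(1),"mod90",(np.degrees(np.angle(np.exp(4j*np.radians(a)).sum()))/4).round(1),np.round(L,1))
for q in ([(95,225),(232,240),(215,375),(82,360)],[(388,287),(520,308),(500,445),(365,417)],[(600,138),(715,100),(757,222),(645,262)]):
    sq(back(top,f(q,5,350,230),.072))
print("scene")
for q in ([(305,57),(373,95),(312,155),(238,115)],[(147,188),(220,240),(147,302),(75,245)],[(135,405),(238,415),(212,515),(102,500)]):
    sq(back(sc,f(q,4,190,250),.072))
print("case")
sq(back(top,f([(97,58),(735,127),(692,503),(28,428)],3.7,125,200),.118))
print("bar")
sq(back(top,f([(602,224),(621,228),(602,370),(584,367)],3.7,125,200),.136))
print("right edge of door",back(top,f([(711,140),(674,483)],3.7,125,200),.114))
print("lad",back(top,[(398,212),(490,216)],.015),back(top,[(524,217),(508,236)],.02),"cup",back(top,[(357,188)],.068),"coaster",back(top,[(355,195)],.008))
E
```

```text
cam [0.43183938 0.01203421 1.03796613]
[ 0.5113 -0.1143  0.072 ] [-95.3 172.   84.6  -5.6] mod90 -6.1 [61.3 60.3 58.8 60.2]
[ 0.4852 -0.2407  0.072 ] [-98.1 169.5  79.3 -11.6] mod90 -10.2 [58.8 61.  59.8 58.4]
[ 0.5687 -0.349   0.072 ] [ -70.9 -164.1  110.2   17.4] mod90 18.2 [55.7 57.2 54.2 58.2]
scene
[ 0.5185 -0.1177  0.072 ] [ -9.6 -99.9 172.3  77.6] mod90 -9.9 [52.5 55.9 55.2 57.7]
[ 0.4891 -0.2435  0.072 ] [ -13.2 -104.5  165.4   74.7] mod90 -14.4 [58.9 54.6 59.6 53.1]
[ 0.5764 -0.353   0.072 ] [  19.3  -71.1 -162.9  106.6] mod90 18.0 [55.  58.6 57.3 56.5]
case
[0.5352 0.2136 0.118 ] [-95.3 174.6  84.7  -5.1] mod90 -5.3 [378.6 216.3 377.4 216.5]
bar
[0.5229 0.088  0.136 ] [-101.   174.2   81.6   -5.3] mod90 -7.6 [11.  80.4 10.2 81. ]
right edge of door [[0.61814823 0.02911725 0.114     ]
 [0.4207056  0.04608913 0.114     ]]
lad [[ 0.70453454 -0.16500732  0.015     ]
 [ 0.69827232 -0.38778489  0.015     ]] [[ 0.69586152 -0.46761958  0.02      ]
 [ 0.64839813 -0.4261319   0.02      ]] cup [[ 0.74646808 -0.06130404  0.068     ]] coaster [[ 0.74785774 -0.06095454  0.008     ]]
```

```bash
cat >> h.py <<'E'
from scipy.spatial.transform import Rotation as Ro
# final fits
CASE=np.array([.5352,.2136]); CY=np.radians(-5.2)
def cw(x,y):
    c,s=np.cos(CY),np.sin(CY); return CASE+[c*x-s*y,s*x+c*y]
def go(x,y,z,psi):
    s=manip.sense(); R=Ro.from_quat(s["tool_rot"])
    off=R.inv().apply(np.array([x,y,z])-s["tcp_pos"])*1e3
    p=np.radians(psi); X=np.array([np.cos(p),np.sin(p),0]); Z=np.array([0,0,-1.]); Y=np.cross(Z,X)
    rv=np.degrees((R.inv()*Ro.from_matrix(np.c_[X,Y,Z])).as_rotvec())
    print("offset",off.round(1),"angular",rv.round(2))
def st():
    s=manip.sense(); print(round(s["t"],2),s["tcp_pos"].round(4),"F",s["force"].round(2),"gap",round(s["finger_gap"],3),"q",s["q"].round(2))
E
python3 - <<'E'
from h import *
p=cw(0,-.16); print(p,cw(0,0),cw(-.0,-.0995)); go(*p,.2,84.8)
E
```

```text
[0.52069879 0.0542585 ] [0.5352 0.2136] [0.52618206 0.1145095 ]
offset [ 488.9 -437.7   31.4] angular [-6.000e-02 -5.000e-02 -5.794e+01]
```

```bash
P='{"grip":1,"offset":[489,-438,31],"angular":[0,0,-58]}'; python3 -m crank '[{"grip":1,"offset":[489,-438,31],"angular":[0,0,-58]},{"grip":1,"offset":[489,-438,31],"angular":[0,0,-58]},{"grip":1,"offset":[489,-438,31],"angular":[0,0,-58]},{"grip":1,"offset":[489,-438,31],"angular":[0,0,-58]},{"grip":1,"offset":[489,-438,31],"angular":[0,0,-58]},{"grip":1,"offset":[489,-438,31],"angular":[0,0,-58]},{"grip":1,"offset":[489,-438,31],"angular":[0,0,-58]},{"grip":1,"offset":[489,-438,31],"angular":[0,0,-58]},{"grip":1,"offset":[489,-438,31],"angular":[0,0,-58]},{"grip":1,"offset":[489,-438,31],"angular":[0,0,-58]}]'
python3 -c "
from h import *
st();p=cw(0,-.16);go(*p,.2,84.8)"
```

```text
t: 1.2
tcp_pos: [0.4642, -0.0903, 0.2078]
tool_rot: [0.738, 0.675, 0.0, 0.0]
force: [0.3, -0.8, 0.0]
finger_gap: -0.0
1.2 [ 0.4642 -0.0903  0.2078] F [ 0.29 -0.78  0.04] gap -0.0 q [-0.43  0.36  1.83 -0.    0.95 -0.34]
offset [149.1  43.3   7.8] angular [0.03 0.01 0.04]
```

```bash
python3 -m crank '[{"grip":1,"offset":[149,43,8],"angular":[0,0,0]},{"grip":1,"offset":[149,43,8],"angular":[0,0,0]},{"grip":1,"offset":[149,43,8],"angular":[0,0,0]},{"grip":1,"offset":[149,43,8],"angular":[0,0,0]},{"grip":1,"offset":[149,43,8],"angular":[0,0,0]},{"grip":1,"offset":[149,43,8],"angular":[0,0,0]}]'
python3 - <<'E'
from h import *
import cv2
st();p=cw(0,-.162);go(*p,.122,84.8)
s=vision.snapshot("scene"); cv2.imwrite("pics/s1.png",cv2.resize(s["pixels"][120:300,200:440,::-1],None,fx=3,fy=3))
E
```

```text
t: 1.8
tcp_pos: [0.5194, 0.0517, 0.1996]
tool_rot: [0.738, 0.675, -0.0, -0.0]
force: [-1.0, -0.2, -0.2]
finger_gap: -0.001
1.8 [0.5194 0.0517 0.1996] F [-0.97 -0.21 -0.17] gap -0.001 q [-0.11  0.43  1.72 -0.    0.99 -0.02]
offset [ 0.7  1.1 77.6] angular [-0.05  0.03  0.05]
```

View pics/s1.png

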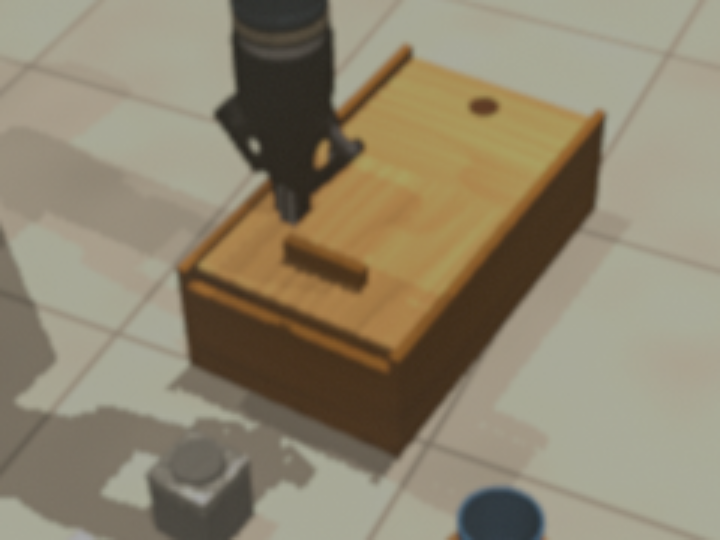

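The closed fingers are above and to the right of the bar, so I'll lower them.

```bash
python3 -m crank '[{"grip":1,"offset":[0,1,40],"angular":[0,0,0]},{"grip":1,"offset":[0,1,65],"angular":[0,0,0]},{"grip":1,"offset":[0,1,78],"angular":[0,0,0]},{"grip":1,"offset":[0,1,78],"angular":[0,0,0]},{"grip":1,"offset":[0,1,78],"angular":[0,0,0]}]'
python3 - <<'E'
from h import *
st();p=cw(0,.0295-.006-.011);go(*p,.122,84.8)
E
```

```text
t: 2.35
tcp_pos: [0.521, 0.0509, 0.122]
tool_rot: [0.739, 0.674, -0.0, 0.0]
force: [-0.6, 0.2, 0.4]
finger_gap: 0.001
2.35 [0.521  0.0509 0.122 ] F [-0.58  0.18  0.39] gap 0.001 q [-0.12  0.56  1.79 -0.    0.8  -0.02]
offset [175.8  -0.8  -0. ] angular [-0.    0.01 -0.07]
```

```bash
python3 -m crank '[{"grip":1,"offset":[10,0,0],"angular":[0,0,0]},{"grip":1,"offset":[25,0,0],"angular":[0,0,0]},{"grip":1,"offset":[45,0,0],"angular":[0,0,0]},{"grip":1,"offset":[65,0,0],"angular":[0,0,0]},{"grip":1,"offset":[85,0,0],"angular":[0,0,0]},{"grip":1,"offset":[105,0,0],"angular":[0,0,0]},{"grip":1,"offset":[125,-1,0],"angular":[0,0,0]},{"grip":1,"offset":[145,-1,0],"angular":[0,0,0]},{"grip":1,"offset":[160,-1,0],"angular":[0,0,0]},{"grip":1,"offset":[166,-1,0],"angular":[0,0,0]}]'
python3 -m crank '[{"grip":1,"offset":[2,0,0],"angular":[0,0,0]},{"grip":1,"offset":[4,0,0],"angular":[0,0,0]},{"grip":1,"offset":[4,0,0],"angular":[0,0,0]}]'
```

```text
t: 3.35
tcp_pos: [0.5351, 0.2198, 0.1225]
tool_rot: [0.737, 0.676, 0.001, 0.001]
force: [0.2, -1.8, 1.4]
finger_gap: -0.004
t: 3.65
tcp_pos: [0.5347, 0.2216, 0.1216]
tool_rot: [0.738, 0.674, -0.0, -0.0]
force: [0.2, -0.2, -0.6]
finger_gap: 0.004
```

```bash
for i in 1; do python3 -m crank '[{"grip":1,"offset":[2,0,0],"angular":[0,0,0]},{"grip":1,"offset":[4,0,0],"angular":[0,0,0]},{"grip":1,"offset":[5,0,0],"angular":[0,0,0]},{"grip":1,"offset":[6,0,0],"angular":[0,0,0]}]'; done
python3 - <<'E'
from h import *
import cv2
st()
s=vision.snapshot("scene"); cv2.imwrite("pics/s2.png",cv2.resize(s["pixels"][120:300,200:440,::-1],None,fx=3,fy=3))
E
```

```text
t: 4.05
tcp_pos: [0.5353, 0.2275, 0.1216]
tool_rot: [0.738, 0.675, -0.0, -0.0]
force: [-0.1, -2.0, -0.6]
finger_gap: 0.004
4.05 [0.5353 0.2275 0.1216] F [-0.13 -2.01 -0.61] gap 0.004 q [ 0.21  0.62  1.64 -0.    0.89  0.3 ]
```

View pics/s2.png

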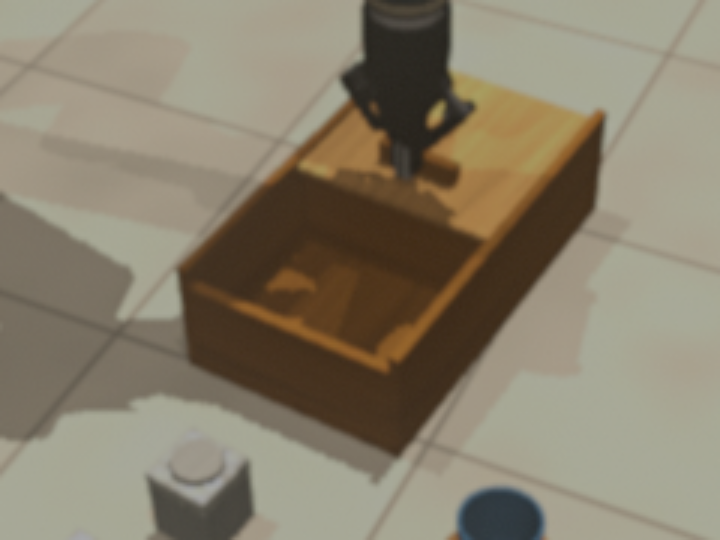

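Most of the compartment is open, and the door edge runs roughly from (300,165) to (488,240). I'll creep on until the push force shows the stop.

```bash
python3 -m crank '[{"grip":1,"offset":[1,0,0],"angular":[0,0,0]},{"grip":1,"offset":[2,0,0],"angular":[0,0,0]},{"grip":1,"offset":[3,0,0],"angular":[0,0,0]},{"grip":1,"offset":[3,0,0],"angular":[0,0,0]}]'; python3 -m crank '[{"grip":1,"offset":[1,0,0],"angular":[0,0,0]},{"grip":1,"offset":[2,0,0],"angular":[0,0,0]},{"grip":1,"offset":[2,0,0],"angular":[0,0,0]}]'
```

```text
t: 4.5
tcp_pos: [0.5353, 0.2278, 0.1216]
tool_rot: [0.738, 0.675, -0.003, 0.001]
force: [-1.5, -9.5, 1.7]
finger_gap: -0.003
t: 4.8
tcp_pos: [0.5353, 0.2279, 0.1216]
tool_rot: [0.737, 0.676, -0.004, 0.002]
force: [-0.6, -15.7, 2.2]
finger_gap: -0.004
```

The force built up to 16 N with no movement, so the door is at its stop. I'll back off and go to the nearest tin.

```bash
python3 -m crank '[{"grip":1,"offset":[-12,0,0],"angular":[0,0,0]},{"grip":1,"offset":[-25,0,-25],"angular":[0,0,0]},{"grip":1,"offset":[-40,0,-70],"angular":[0,0,0]},{"grip":1,"offset":[-40,0,-80],"angular":[0,0,0]}]'
python3 -c "
from h import *
st();go(.514,-.1155,.16,83)"
```

```text
t: 5.2
tcp_pos: [0.5356, 0.1924, 0.206]
tool_rot: [0.739, 0.674, 0.004, 0.002]
force: [0.3, 0.5, 0.0]
finger_gap: 0.0
5.2 [0.5356 0.1924 0.206 ] F [0.31 0.55 0.05] gap 0.0 q [0.15 0.48 1.61 0.   1.04 0.24]
offset [-308.7    6.2   45.2] angular [ 0.5  -0.17  1.76]
```

```bash
python3 -m crank '[{"grip":0,"offset":[-309,6,10],"angular":[0,0,2]},{"grip":0,"offset":[-309,6,10],"angular":[0,0,2]},{"grip":0,"offset":[-309,6,10],"angular":[0,0,2]},{"grip":0,"offset":[-309,6,10],"angular":[0,0,2]},{"grip":0,"offset":[-309,6,10],"angular":[0,0,2]},{"grip":0,"offset":[-309,6,30],"angular":[0,0,2]},{"grip":0,"offset":[-309,6,45],"angular":[0,0,2]},{"grip":0,"offset":[-309,6,45],"angular":[0,0,2]},{"grip":0,"offset":[-309,6,45],"angular":[0,0,2]}]' 30
python3 - <<'E'
from h import *
import cv2
st();go(.514,-.1155,.024,83)
for n,c in(("scene",(230,200)),("top",(300,220))):
    s=vision.snapshot(n); cv2.imwrite(f"pics/{n}3.png",cv2.resize(s["pixels"][c[1]:c[1]+150,c[0]-100:c[0]+100,::-1],None,fx=4,fy=4))
E
```

```text
t: 6.1
tcp_pos: [0.5107, -0.1148, 0.1564]
tool_rot: [0.75, 0.661, 0.0, -0.001]
force: [-0.1, -0.2, 0.4]
finger_gap: 0.999
6.1 [ 0.5107 -0.1148  0.1564] F [-0.12 -0.16  0.44] gap 0.999 q [-0.44  0.5   1.76  0.    0.88 -0.31]
offset [ -0.5   3.5 132.4] angular [-0.05 -0.08 -0.19]
```

View pics/scene3.png

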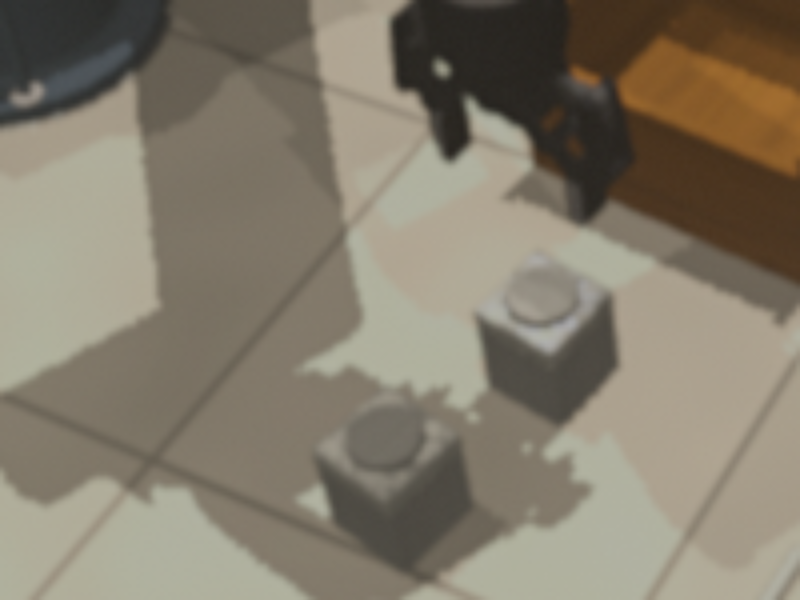

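View pics/top3.png

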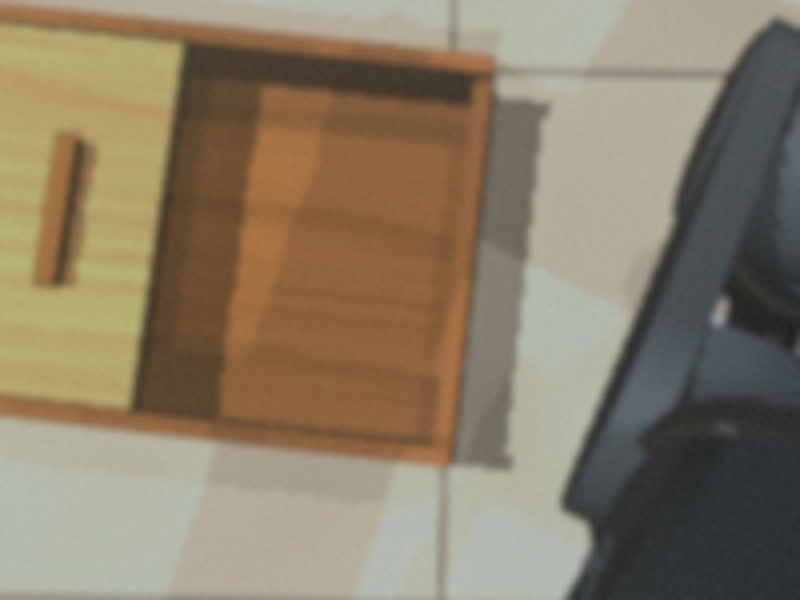

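The scene view shows the fingertips at about (344,238) and (378,252) full-frame, with tin a's lid at (365,272). I'll check that the midpoint matches the calibration, then descend.

Run:
```python
from h import *
s=vision.snapshot("scene"); c=(130,200)
t=manip.sense()["tcp_pos"]
for dz in (.0,.013):
  p=proj(s,t+[0,0,dz]); print(dz,(p-c)*4)
p=proj(s,[.514,-.1155,.079]); print("lid",(p-c)*4)
go(.514,-.1155,.06,83); go(.514,-.1155,.024,83)
```

```text
0.0 [524.14133577 196.27526759]
0.013 [521.84229263 180.32399629]
lid [539.82773159 290.6407628 ]
offset [-1.   2.5 97.5] angular [ 0.09 -0.   -0.03]
offset [ -1.    2.5 133.5] angular [ 0.09 -0.   -0.03]
```

```bash
python3 -m crank '[{"grip":0,"offset":[-1,2.5,40],"angular":[0,0,0]},{"grip":0,"offset":[-1,2.5,75],"angular":[0,0,0]},{"grip":0,"offset":[-1,2.5,100],"angular":[0,0,0]},{"grip":0,"offset":[-1,2.5,120],"angular":[0,0,0]},{"grip":0,"offset":[-1,2.5,133],"angular":[0,0,0]},{"grip":0,"offset":[-1,2.5,133],"angular":[0,0,0]},{"grip":0,"offset":[-1,2.5,133],"angular":[0,0,0]}]' 30
python3 -m crank '[{"grip":0.2,"offset":[0,0,0],"angular":[0,0,0]},{"grip":0.5,"offset":[0,0,0],"angular":[0,0,0]},{"grip":1,"offset":[0,0,0],"angular":[0,0,0]},{"grip":1,"offset":[0,0,0],"angular":[0,0,0]},{"grip":1,"offset":[0,0,0],"angular":[0,0,0]}]' 30
```

```text
t: 6.95
tcp_pos: [0.5139, -0.1165, 0.0244]
tool_rot: [0.749, 0.662, 0.0, 0.001]
force: [0.7, 1.0, -1.2]
finger_gap: 0.999
t: 7.45
tcp_pos: [0.514, -0.1171, 0.025]
tool_rot: [0.75, 0.662, 0.001, 0.001]
force: [0.8, 1.2, 6.2]
finger_gap: 0.679
```

```bash
python3 -c "
from h import *
st()"
```

```text
7.45 [ 0.514  -0.1171  0.025 ] F [0.84 1.2  6.2 ] gap 0.679 q [-0.44  0.73  1.82  0.    0.58 -0.31]
```

Gripped, with a gap of about 58 mm. Next a slow lift and a weighing.

```bash
python3 -m crank '[{"grip":1,"offset":[0,0,-4],"angular":[0,0,0]},{"grip":1,"offset":[0,0,-12],"angular":[0,0,0]},{"grip":1,"offset":[0,0,-22],"angular":[0,0,0]},{"grip":1,"offset":[0,0,-32],"angular":[0,0,0]},{"grip":1,"offset":[0,0,-38],"angular":[0,0,0]},{"grip":1,"offset":[0,0,-40],"angular":[0,0,0]},{"grip":1,"offset":[0,0,-40],"angular":[0,0,0]},{"grip":1,"offset":[0,0,-40],"angular":[0,0,0]}]' 30
for i in 1 2 3 4; do python3 -m crank '[{"grip":1,"offset":[0,0,0],"angular":[0,0,0]}]' | grep force; done
python3 -c "
from h import *
st()"
```

```text
t: 8.25
tcp_pos: [0.513, -0.1167, 0.0636]
tool_rot: [0.75, 0.662, -0.0, -0.0]
force: [-0.1, -0.2, -3.6]
finger_gap: 0.681
force: [0.1, 0.4, -3.9]
force: [-0.2, -0.7, -2.8]
force: [-0.2, -0.1, -4.7]
force: [-0.9, 0.5, -4.4]
8.65 [ 0.5131 -0.1167  0.0635] F [-0.92  0.5  -4.43] gap 0.68 q [-0.44  0.66  1.81 -0.    0.67 -0.31]
```

Fz averages −3.9 N, about 0.4 kg, so tin a is the full one. I'll raise it above the walls and carry it over.

```bash
python3 -m crank '[{"grip":1,"offset":[0,0,-15],"angular":[0,0,0]},{"grip":1,"offset":[0,0,-45],"angular":[0,0,0]},{"grip":1,"offset":[0,0,-80],"angular":[0,0,0]},{"grip":1,"offset":[0,0,-110],"angular":[0,0,0]},{"grip":1,"offset":[0,0,-125],"angular":[0,0,0]},{"grip":1,"offset":[0,0,-130],"angular":[0,0,0]},{"grip":1,"offset":[0,0,-130],"angular":[0,0,0]}]' 30
python3 -c "
from h import *
st(); p=cw(0,-.1);print(p);go(*p,.194,84.8)"
```

```text
t: 9.35
tcp_pos: [0.5132, -0.1168, 0.1941]
tool_rot: [0.75, 0.662, 0.0, 0.0]
force: [-0.8, -0.1, -3.8]
finger_gap: 0.68
9.35 [ 0.5132 -0.1168  0.1941] F [-0.78 -0.12 -3.76] gap 0.68 q [-0.44  0.45  1.72  0.    0.98 -0.31]
[0.52613674 0.11401156]
offset [230.6 -15.8  -0. ] angular [ 0.05  0.02 -1.94]
```

```bash
python3 -m crank '[{"grip":1,"offset":[10,-1,0],"angular":[0,0,-2]},{"grip":1,"offset":[35,-2,0],"angular":[0,0,-2]},{"grip":1,"offset":[70,-5,0],"angular":[0,0,-2]},{"grip":1,"offset":[110,-8,0],"angular":[0,0,-2]},{"grip":1,"offset":[150,-10,0],"angular":[0,0,-2]},{"grip":1,"offset":[185,-13,0],"angular":[0,0,-2]},{"grip":1,"offset":[210,-15,0],"angular":[0,0,-2]},{"grip":1,"offset":[225,-16,0],"angular":[0,0,-2]},{"grip":1,"offset":[231,-16,0],"angular":[0,0,-2]},{"grip":1,"offset":[231,-16,0],"angular":[0,0,-2]}]' 30
python3 -m crank '[{"grip":1,"offset":[0,0,0],"angular":[0,0,0]},{"grip":1,"offset":[0,0,0],"angular":[0,0,0]}]'
python3 - <<'E'
from h import *
import cv2
st(); p=cw(0,-.1);go(*p,.037,84.8)
for n,c in(("scene",(200,100)),("top",(180,170))):
    s=vision.snapshot(n); cv2.imwrite(f"pics/{n}4.png",cv2.resize(s["pixels"][c[1]:c[1]+190,c[0]:c[0]+240,::-1],None,fx=3,fy=3))
E
```

```text
t: 10.35
tcp_pos: [0.5257, 0.1147, 0.193]
tool_rot: [0.738, 0.675, -0.001, -0.0]
force: [0.3, 0.2, -4.1]
finger_gap: 0.683
t: 10.55
tcp_pos: [0.5261, 0.1132, 0.1936]
tool_rot: [0.739, 0.674, -0.0, 0.0]
force: [-0.2, -1.2, -3.0]
finger_gap: 0.676
10.55 [0.5261 0.1132 0.1936] F [-0.17 -1.23 -2.97] gap 0.676 q [ 0.    0.46  1.69 -0.    0.99  0.1 ]
offset [  0.8  -0.  156.6] angular [-0.02  0.02 -0.02]
```

View pics/scene4.png

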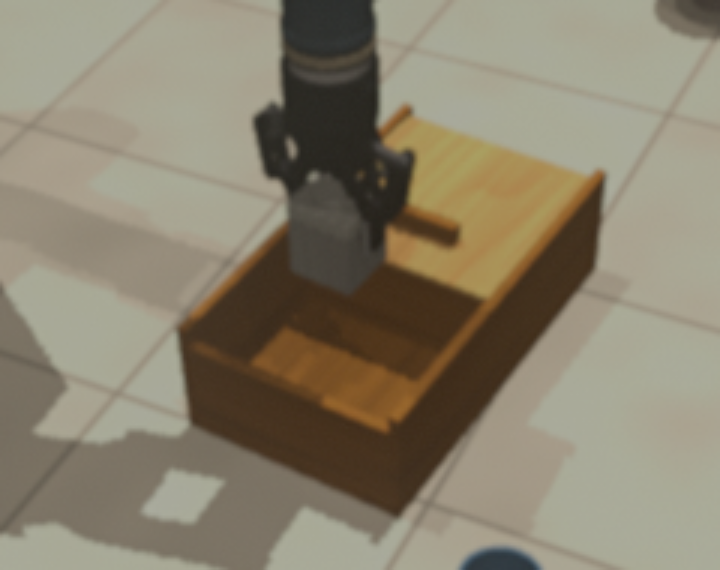

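View pics/top4.png

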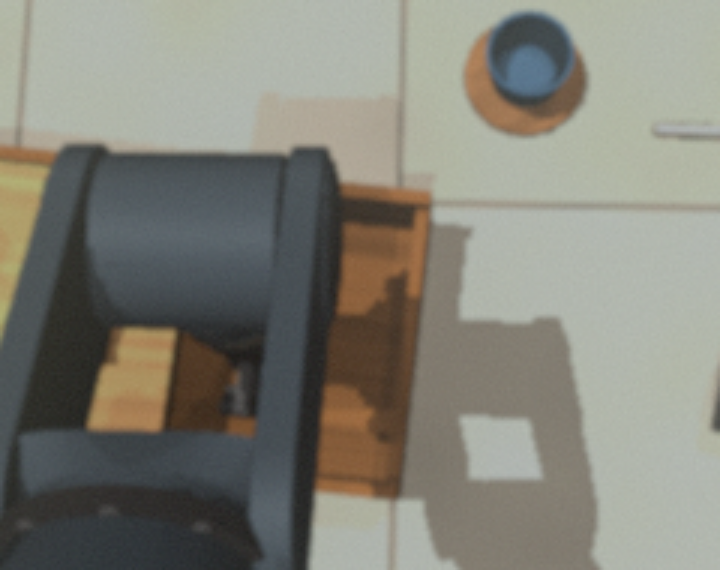

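The tin is held upright above the opening, at scene crop (338,235). I'll lower it to just above the floor, then creep down.

```bash
python3 -m crank '[{"grip":1,"offset":[0,0,10],"angular":[0,0,0]},{"grip":1,"offset":[0,0,30],"angular":[0,0,0]},{"grip":1,"offset":[0,0,55],"angular":[0,0,0]},{"grip":1,"offset":[0,0,80],"angular":[0,0,0]},{"grip":1,"offset":[0,0,105],"angular":[0,0,0]},{"grip":1,"offset":[0,0,125],"angular":[0,0,0]},{"grip":1,"offset":[0,0,138],"angular":[0,0,0]},{"grip":1,"offset":[0,0,146],"angular":[0,0,0]},{"grip":1,"offset":[0,0,150],"angular":[0,0,0]},{"grip":1,"offset":[0,0,150],"angular":[0,0,0]}]' 30
python3 -m crank '[{"grip":1,"offset":[0,0,1],"angular":[0,0,0]},{"grip":1,"offset":[0,0,2],"angular":[0,0,0]},{"grip":1,"offset":[0,0,3],"angular":[0,0,0]},{"grip":1,"offset":[0,0,3],"angular":[0,0,0]}]'; python3 -m crank '[{"grip":1,"offset":[0,0,0.5],"angular":[0,0,0]},{"grip":1,"offset":[0,0,1],"angular":[0,0,0]},{"grip":1,"offset":[0,0,1],"angular":[0,0,0]}]'
```

```text
t: 11.65
tcp_pos: [0.5263, 0.1144, 0.0437]
tool_rot: [0.738, 0.675, 0.0, 0.0]
force: [-0.2, -0.1, -3.3]
finger_gap: 0.68
t: 12.05
tcp_pos: [0.5261, 0.1144, 0.041]
tool_rot: [0.738, 0.675, 0.0, 0.0]
force: [-0.4, -0.1, -3.5]
finger_gap: 0.679
t: 12.35
tcp_pos: [0.526, 0.1144, 0.0397]
tool_rot: [0.738, 0.675, -0.0, -0.0]
force: [0.2, -0.0, -4.4]
finger_gap: 0.679
```

```bash
for i in 1 2; do python3 -m crank '[{"grip":1,"offset":[0,0,0.5],"angular":[0,0,0]},{"grip":1,"offset":[0,0,1],"angular":[0,0,0]},{"grip":1,"offset":[0,0,1],"angular":[0,0,0]}]' | egrep "tcp|force"; done
```

```text
tcp_pos: [0.526, 0.1144, 0.0386]
force: [-0.9, -0.5, -3.3]
tcp_pos: [0.526, 0.1144, 0.0377]
force: [-0.3, 0.3, -3.7]
```

```bash
python3 -m crank '[{"grip":1,"offset":[0,0,0.5],"angular":[0,0,0]},{"grip":1,"offset":[0,0,1],"angular":[0,0,0]},{"grip":1,"offset":[0,0,1],"angular":[0,0,0]}]' | egrep "tcp|force"
```

```text
tcp_pos: [0.5261, 0.1144, 0.0371]
force: [-0.9, -0.6, 0.1]
```

Fz went from −3.7 N to about 0, so the tin is on the floor. I'll release and withdraw.

```bash
python3 -m crank '[{"grip":0.3,"offset":[0,0,0],"angular":[0,0,0]},{"grip":0.25,"offset":[0,0,0],"angular":[0,0,0]},{"grip":0.15,"offset":[0,0,0],"angular":[0,0,0]},{"grip":0.0,"offset":[0,0,0],"angular":[0,0,0]},{"grip":0,"offset":[0,0,0],"angular":[0,0,0]},{"grip":0,"offset":[0,0,0],"angular":[0,0,0]}]'
python3 -m crank '[{"grip":0,"offset":[0,0,-5],"angular":[0,0,0]},{"grip":0,"offset":[0,0,-20],"angular":[0,0,0]},{"grip":0,"offset":[0,0,-50],"angular":[0,0,0]},{"grip":0,"offset":[0,0,-90],"angular":[0,0,0]},{"grip":0,"offset":[0,0,-135],"angular":[0,0,0]},{"grip":0,"offset":[0,0,-170],"angular":[0,0,0]},{"grip":0,"offset":[0,0,-180],"angular":[0,0,0]},{"grip":0,"offset":[0,0,-180],"angular":[0,0,0]}]'
python3 -m crank '[{"grip":0,"offset":[-40,-20,0],"angular":[0,0,0]},{"grip":0,"offset":[-90,20,0],"angular":[0,0,0]},{"grip":0,"offset":[-140,40,0],"angular":[0,0,0]},{"grip":0,"offset":[-190,40,0],"angular":[0,0,0]},{"grip":0,"offset":[-240,40,0],"angular":[0,0,0]},{"grip":0,"offset":[-290,40,0],"angular":[0,0,0]},{"grip":0,"offset":[-340,40,0],"angular":[0,0,0]},{"grip":0,"offset":[-390,40,0],"angular":[0,0,0]},{"grip":0,"offset":[-400,40,0],"angular":[0,0,0]},{"grip":0,"offset":[-400,40,0],"angular":[0,0,0]}]'
python3 - <<'E'
from h import *
import cv2
st()
for n in("scene","top"):
    s=vision.snapshot(n); cv2.imwrite(f"pics/{n}5.png",s["pixels"][:,:,::-1])
    c=(200,100) if n=="scene" else (120,170)
    cv2.imwrite(f"pics/{n}5z.png",cv2.resize(s["pixels"][c[1]:c[1]+190,c[0]:c[0]+240,::-1],None,fx=3,fy=3))
E
```

```text
t: 13.85
tcp_pos: [0.526, 0.1144, 0.0367]
tool_rot: [0.738, 0.675, 0.0, 0.0]
force: [0.1, 0.4, 1.1]
finger_gap: 0.998
t: 14.65
tcp_pos: [0.5269, 0.1145, 0.2187]
tool_rot: [0.738, 0.675, 0.002, 0.001]
force: [-0.1, 0.4, 0.5]
finger_gap: 0.999
t: 15.65
tcp_pos: [0.5286, -0.2913, 0.214]
tool_rot: [0.74, 0.673, -0.001, -0.001]
force: [-0.3, 0.0, 0.3]
finger_gap: 0.999
15.65 [ 0.5286 -0.2913  0.214 ] F [-0.26  0.    0.28] gap 0.999 q [-0.69  0.52  1.5  -0.    1.12 -0.59]
```

View pics/scene5.png

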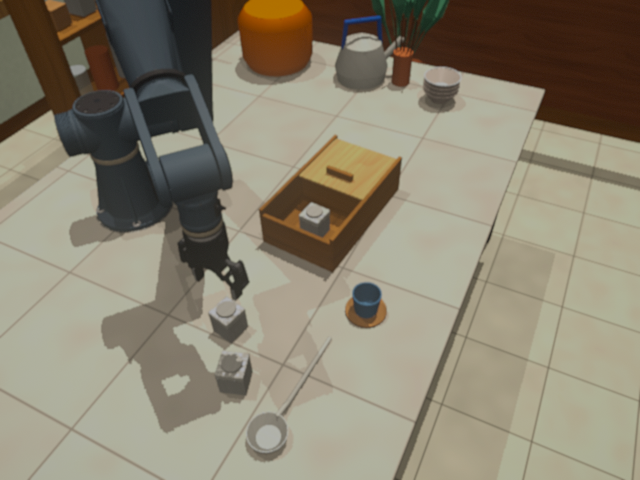

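View pics/top5z.png

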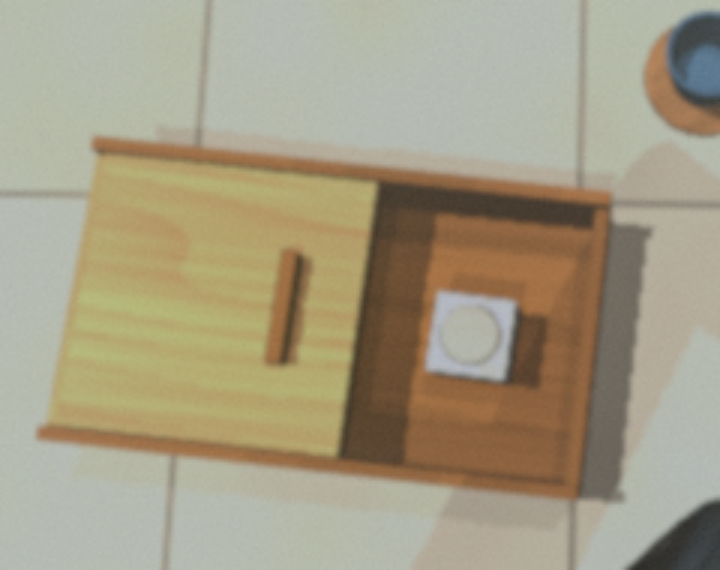

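View pics/scene5z.png

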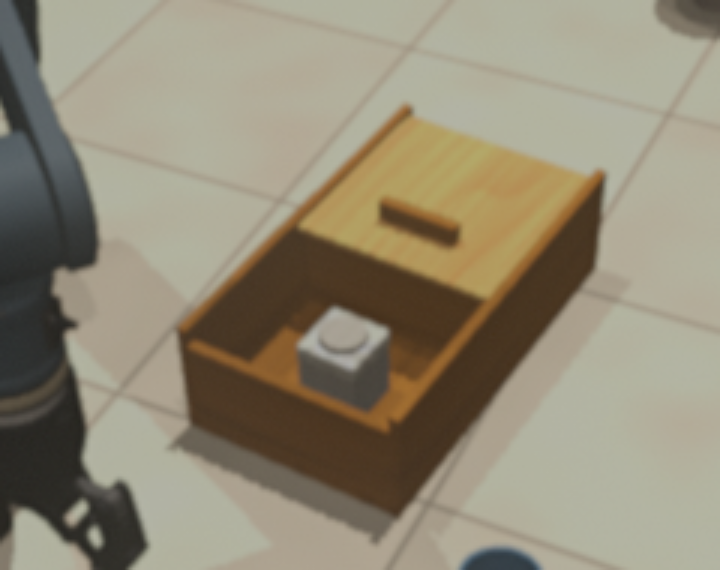

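Run:
```python
from h import *
s=vision.snapshot("top")
P=back(s,[((u+.5)/3-.5+120,(v+.5)/3-.5+170) for u,v in[(283,248),(300,252),(283,364),(266,361)]],.136).mean(0)
d=P[:2]-CASE; print("bar y'",-np.sin(CY)*d[0]+np.cos(CY)*d[1])
P=back(s,[((u+.5)/3-.5+120,(v+.5)/3-.5+170) for u,v in[(379,183),(342,457)]],.114).mean(0)
d=P[:2]-CASE; print("edge y'",-np.sin(CY)*d[0]+np.cos(CY)*d[1])
manip.sign_off()
```

```text
bar y' 0.028234392766717208
edge y' -0.022259366570062257
the job is handed in; nothing more can be done
```

The full tin is standing upright on the floor of the case's right-hand compartment, and the upper door is open all the way over the shut lower door. I handed the job in at about 16 s of the 72 s allowed.

- **Door:** I pushed it by its bar until the force rose to about 16 N with no further movement. After backing off, the top camera put the bar at y ≈ +28 mm and the door edge at y ≈ −22 mm. Fully open is +29.5 mm and −20.5 mm, so both agree to within about 2 mm.
- **Tin:** I lifted only the tin nearest the case. It pulled down with about 3.9 N, or 0.4 kg, which falls in the full range. I did not weigh the other two.
- **Placing:** I lowered it slowly until its weight came off the gripper, then let go and moved clear.
- **Last pictures:** The full tin is upright in the compartment. The other two tins, the teacup, coaster and ladle appear as they were, though I judged that by eye. The lower door is hidden under the upper one, so I did not measure it.

Early on, the two cameras disagreed by 5–9 mm on where the tins stood, so I used a weighted average. The grasp held, and no check failed.

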